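# Line up the batten and hold the drill head's lock plunger out

## Robot

A 6-joint arm with a two-finger parallel gripper is mounted at the origin on the work surface. World frame = base frame: x ahead of the robot, y to its left, z up, the work surface at z = 0. Lengths are in mm, angles in rad, forces in N, time in s.
With the tool pointing down it reaches from about 400 to 925 mm from the base axis. Payload 12.5 kg.
Tool frame: the origin (TCP) lies at the very end of the fingers, on their centre line; the grasp point (between the pads) lies 19 mm behind it (env.grasp_offset is the distance from the TCP to the grasp point, in mm); z points along the fingers, y is the direction in which the jaws open and shut (so a half turn about z gives the same grasp; the last joint's range is limited). The gripper opens to 95 mm and grips with 3 to 60 N. Pads are 20 mm wide; open, the fingers measure 119 mm over their backs; the gripper's body (75 mm by 180 mm) begins 59 mm behind the grasp point.
Start: joints at [1.235, 0.491, 1.559, -0, 1.092, -0.106], TCP at [142.347, 608.595, 181.261] pointing down, gripper open.
Joint ranges: [-3.1, 3.1], [-0.84, 2.19], [0.05, 2.79], [-1.13, 4.28], [0.06, 2.93], [-2.69, 2.69]. Speed limits (rad/s): [2.22, 2.22, 2.79, 3.14, 3.14, 3.14].

## Interface

Orientations are given as [roll, pitch, yaw] about the fixed x, y, z axes, in that order (R = Rz(yaw) Ry(pitch) Rx(roll)).
In Python, from cell import env gives the robot as it stands. The module is installed in compiled form; this text tells all that it offers.
- The arm moves only by the shell command python3 -m pendant 'ROWS'. ROWS is JSON, one flat list of numbers, 5 for each row, row after row: the shift along the tool's x, y, z as a fraction of full scale, then the turn about the tool's z as a fraction of full scale, then the gripper's target within -1 to 1 (shut at 1, half-way at 0, fully open at -1). In form: [x, y, z, turn, grip, x, y, z, turn, grip, ...]. A call has 1 to 10 rows; each row shifts and turns the commanded pose from where the row before left it, along the tool's axes as they then stand; what a row does not reach is not made up. Full scale, the value 1, is 0.4 m for a shift and 180 degrees for a turn. A row lasts 1/8 s, in which the tool goes at most 62.5 mm and 10.7 degrees, less where a joint would pass 70% of its speed; a pose out of reach is approached as far as the arm can. A call with a number of a shift or a turn outside -1 to 1 is refused whole. A call with a gripper value outside its range is refused whole. The fingers move at their own pace and stop on an object; the grip force is fixed at half the most. Time passes only in rows, so rows that do not move let the fingers close. It gives the time, the measured TCP pose, the force and the opening at its end, in the units of the state.
- env.state(): the state, without advancing time (a new reading comes with each control period).
- env.read_camera(name): name is "scene" or "top"; returns the picture (420x560x3 uint8, red, green, blue); there is no depth.
- env.camera_model(name): a dict with "fx", "fy", "cx", "cy" (pixels), "k1" (the pictures are not rectified: a ray, as slopes to the right and down, at radius r is drawn at 1 + k1 r^2 times it, then the intrinsics apply), "view" (4x4, takes a point from world to camera coordinates). Camera axes: x right, y down, z forward; pixel columns grow to the right and rows downward; lengths in mm; the calibration is good to about 2 mm. A picture is of the moment at which its call begins. camera_model takes no time and is no camera call.
- env.job_done(): hands the job in, once; it reports no verdict.
Trained networks look in the newest picture that a camera, given by its name, has taken for a name from the list of things; names that differ only in an ending like _2 or _b are one class to them, and where a whole thing is asked for, a point or a joint stands for the part that bears it (a point fixed in the world has none). Each returns a list of dicts, best first, with "confidence" (0 to 1); they miss things now and then, are a little off and sometimes report something else, mostly with a low value. They report only what shows in the picture. A call takes as long as a camera call.
- env.masks_of(thing, camera): "region" (420x560 bool, what is visible of it).
- env.landmark_of(thing, camera): "xyz" ([x, y, z] in mm, in world coordinates, good to about 4 mm: a listed point, or the origin of a listed thing).
The state is a dict: "t": time; "joints": joint angles; "qvel": joint speeds; "tau": joint torques, N m; "eef_pos": TCP position; "tcp_rot": TCP orientation; "ft_force": force on the tool from outside, world axes, zero at the start; "moment": the same for the moment, N m; "opening": opening from 0.0 (shut) to 1.0 (fully open).
Only numpy, scipy, OpenCV 4.12 (cv2) and the standard library are available. Lean on these libraries where they do the work, as an engineer would, in place of code of your own. Each camera call takes 0.05 s, during which the arm holds its last target.

## Task

While the drill head is still locked up, slide the pine batten along and snug against the fence of the little drill stand until its pencilled cross is right under the tip of the drill bit, leave it lying flat there and let go of it. Only then pull the head's sprung lock plunger straight out, all the way to its stop, and finish still holding it out so that I can bring the drill down by its lever; leave the head itself up. Do not disturb the hammer, the glue bottle or the tape measure.

Things in the scene. Friction and masses are not known exactly. Their poses are not given: they have to be found in the camera images.
- stand: small bench drill stand, fixed. Sizes in mm. Origin on the bench straight under the drill bit; z up, +x towards the column (square, 30 x 30, axis at x = 115, top 281 high), y along the fence. Base plate x -85 to 165, y -85 to 85, flat bed 30 above the bench. Carriage on the column: x 88 to 142, y -27 to 27, 160 to 230 high. Feed lever on its -y side, ball at (30, -67, 239).
- fence (a point): middle of the foot of the fence's working face, on the bed at the stand's (22.8, 0, 30), same axes as the stand. Aluminium angle, face towards the stand's -x, 150 long (y -75 to 75), 26 high. With the batten against it, the batten's centre line passes under the bit.
- drill_tip (a point): point of the drill bit (6 diameter), straight above the stand's origin, 70 above the bench, 22 above the batten's top face. Above it on the same axis: chuck 35 diameter from 110 to 152 high, then clamp and motor, at most 68 diameter, up to 322 high.
- batten: loose pine batten, 45 wide (its x), 420 long (its y), 18 thick, about 0.2 kg; origin at the centre of its underside. Lies by its weight on the bed (30 high), both ends overhanging the base, at the start 8 to 18 off the fence and up to 0.05 rad askew, its +y end towards the stand's +y. The overhanging ends can be gripped across the 45 width.
- mark (a point): centre of the pencilled cross (two dark strokes 32 long) on the batten's top face, on its centre line, 50 from the batten's middle towards its +y end, so 160 from that end. The small round dark spots are holes already drilled. At the start the cross is 45 to 105 from the bit, towards the stand's +y.
- plunger (a joint): travel of the sprung lock plunger in m: 0 = seated, its 10 mm pin 8 mm deep in the column's hole; 0.008 = just clear; 0.012 = fully out at its stop. It pulls out along the stand's +y. Spring 7 N seated, 13 N fully out; it snaps back when let go.
- plunger_knob: black cylindrical pull knob, 25 diameter, 28 long, axis level along the stand's y; origin at the middle of its inner end, its y pointing outwards (the way to pull). At the stand's x = 115, 260 high, from y = 62 to 90 when seated. Between it and the column stand a nut (23 wide, y 48 to 61) and an aluminium lug (34 wide, y 32 to 48, top 272 high). Free above, below and outside.
- knob_grip (a point): middle of the pull knob, on its axis, 14 from each end; moves with it; same axes as the knob
- head (a joint): how far the drill head (carriage, motor, chuck, plunger) has come down the column in m: 0 = fully up. The seated plunger locks it; with the plunger out a counterbalance spring and friction still hold it up, but about 24 N downwards moves it.
- hammer: bystander: hammer lying on the bench right of the stand, 300 long, head at its +x end; origin on the bench under its middle
- glue: bystander: white glue bottle standing left of the stand, 56 diameter, 150 tall; origin at its foot
- tape: bystander: tape measure standing near the robot, 68 x 42, 62 high; origin at the middle of its underside

How it is judged (in metres and radians):
On the way:
1. the cross lies under the bit, the batten flat and along the fence, let go, with the plunger still seated (horizontal distance between mark and drill_tip below 0.004 m and angle between the y axis of batten and the y axis of stand, either way round below 0.035 rad and angle between batten's own z axis and vertical below 0.03 rad and contact force between the fingers and batten below 0.3 N and value of joint plunger below 0.003 m), for 0.2 s.
At the end, for the whole second after the job is handed in: Cross within 4 mm (from above) of the bit; batten flat, parallel to the fence within 2 degrees, at rest, not touched by the robot; plunger out at least 10.5 of its 12 mm, held there by the fingers on its knob (over 3 N); head less than 4 mm down (horizontal distance between mark and drill_tip below 0.004 m and angle between the y axis of batten and the y axis of stand, either way round below 0.035 rad and angle between batten's own z axis and vertical below 0.03 rad and linear speed of batten below 0.02 m/s and contact force between each of the arm, the fingers and batten below 0.3 N and value of joint plunger above 0.0105 m and contact force between the fingers and plunger_knob above 3 N and value of joint head below 0.004 m); the arm keeps its last pose, push and grip.
It fails at once if the plunger is drawn while the cross is not under the bit (value of joint plunger above 0.006 m and horizontal distance between mark and drill_tip above 0.012 m).
It fails at once if the drill head is dragged down (value of joint head above 0.012 m).
It fails at once if hammer, glue bottle or tape measure disturbed by more than 30 mm or the bottle tipped over (distance of any of hammer, glue, tape from where it was at the start of the episode above 0.03 m or angle between glue's own z axis and vertical above 0.5 rad).
It also fails if it takes over 53 s, if anything falls off the work surface, if the arm or the gripper's body presses on something with over 40 N, if the wrist force passes 120 N, or if a joint passes its speed limit or range.

## Working session

There is one attempt and no reset: what is moved stays moved. The work goes in short steps, Python scripts to look and compute and a shell command to move; the robot and the scene stay as the last step left them, time stands still between calls to the robot, and variables do not carry over. Pictures are saved under pics/ and viewed, and the job is handed in when it is done.

```bash
mkdir -p pics; ls
python3 - <<'E'
from cell import env
import cv2
s=env.state();print({k:(v if not hasattr(v,'tolist') else v.tolist()) for k,v in s.items()})
for c in("scene","top"):
    im=env.read_camera(c);cv2.imwrite(f"pics/{c}0.png",im[:,:,::-1])
    m=env.camera_model(c);print(c,m)
    for t in ["stand","fence","drill_tip","batten","mark","plunger_knob","knob_grip","hammer","glue","tape"]:
        r=env.landmark_of(t,c);print(t,[(([round(float(v)) for v in d["xyz"]]),round(float(d["confidence"]),2)) for d in r[:2]])
E
```

```text
pics
{'t': 0.0, 'joints': [1.2354092801616994, 0.49156343685052706, 1.5594581529611542, -2.4284788698223643e-05, 1.0916654584242147, -0.10556539866279585], 'qvel': [-0.0007514912328206252, 0.0005460516751713511, -0.001964816714237591, -0.0004404240170293867, -0.00018694548833197592, -0.0004678716674599545], 'tau': [-0.0034249700547661632, -61.26312732696533, -25.81788182258606, 0.06919158389791846, 0.048204531194642186, -0.00013089806998323184], 'eef_pos': [142.2493203601236, 608.3134034399459, 180.65635393744384], 'tcp_rot': [-3.140502081712851, -9.389767841816443e-05, 2.911782161694483], 'ft_force': [0.3339322602712308, -0.9461754158704582, 0.12404829066624393], 'moment': [-0.00563052496871857, -0.04476870601138626, -0.024500434858011955], 'opening': 1.0002913387141161}
scene {'fx': 509.6997710300191, 'fy': 509.6997710300191, 'cx': 274.15272486319714, 'cy': 217.16950112449584, 'k1': 0.025977962414771915, 'view': array([[-7.52290529e-01,  6.58819118e-01,  4.04110842e-03,
         3.44847297e+02],
       [ 5.75115487e-01,  6.59678848e-01, -4.83803674e-01,
        -2.30284013e+02],
  
[... 646 characters left out ...]
1': -0.08048155894722982, 'view': array([[-2.66620532e-02, -9.99576209e-01, -1.16848986e-02,
         3.58738183e+01],
       [-9.95167240e-01,  2.76458977e-02, -9.42224441e-02,
         5.12423387e+02],
       [ 9.45055530e-02,  9.11626449e-03, -9.95482594e-01,
         1.77921757e+03],
       [ 0.00000000e+00,  0.00000000e+00,  0.00000000e+00,
         1.00000000e+00]])}
stand [([537, 27, -2], 0.68)]
fence [([558, 37, 29], 0.82)]
drill_tip []
batten [([518, 39, 32], 0.81), ([558, 34, 34], 0.67)]
mark [([504, 86, 47], 0.56)]
plunger_knob [([623, 122, 262], 0.48)]
knob_grip [([617, 140, 260], 0.53), ([521, 37, 29], 0.44)]
hammer [([655, -481, -1], 0.85)]
glue [([614, 466, -4], 0.79)]
tape []
```

View pics/scene0.png

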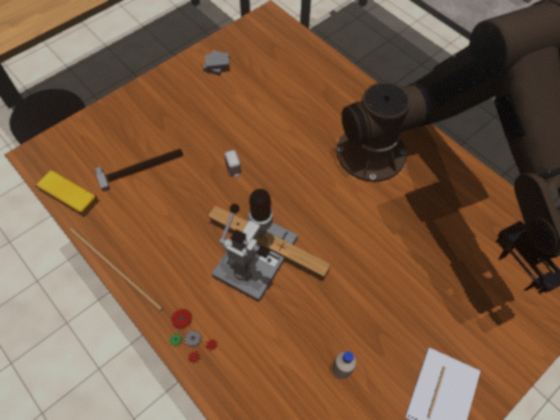

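View pics/top0.png

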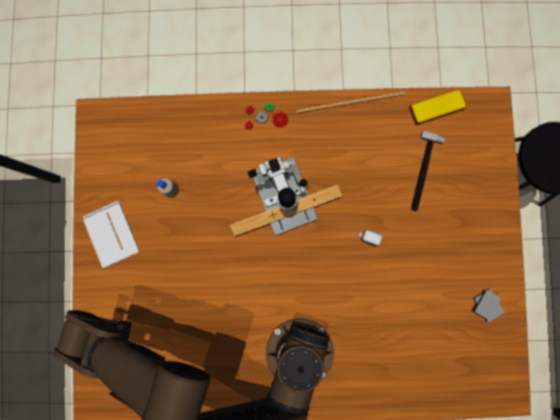

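Run:
```python
import cv2
a=cv2.imread("pics/scene0.png")[180:305,190:340]
cv2.imwrite("pics/s0c.png",cv2.resize(a,None,fx=5,fy=4.8 if 0 else 5,interpolation=cv2.INTER_CUBIC)[:600])
a=cv2.imread("pics/top0.png")[145:245,220:350]
cv2.imwrite("pics/t0c.png",cv2.resize(a,None,fx=6,fy=6,interpolation=cv2.INTER_CUBIC))
```

```text
(no output)
```

View pics/s0c.png

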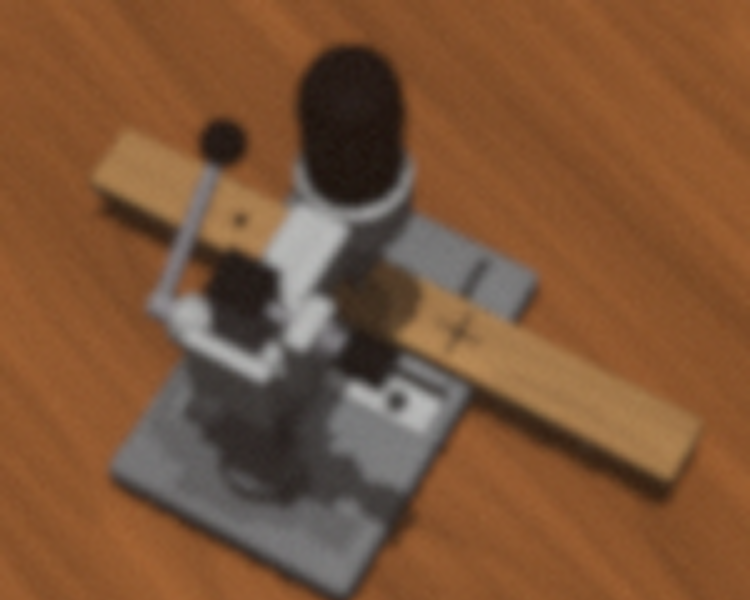

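View pics/t0c.png

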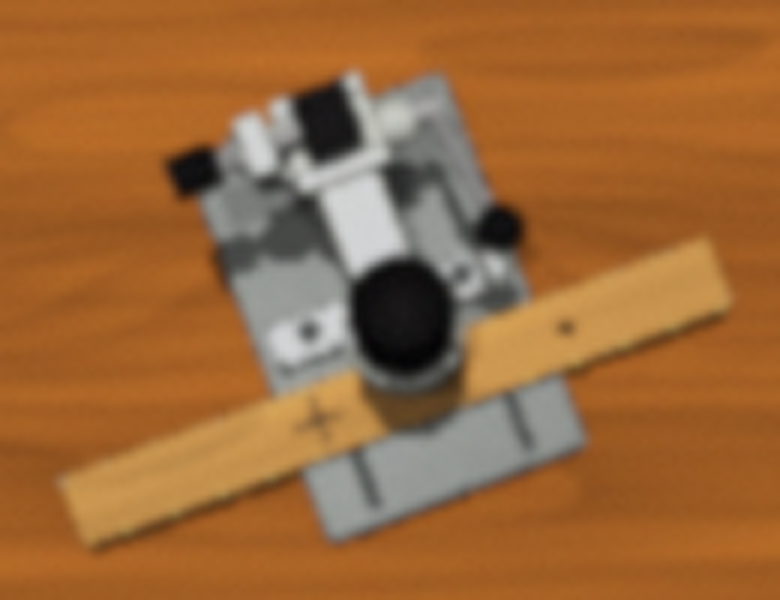

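```bash
cat > h.py <<'E'
import numpy as np
from cell import env
from scipy.optimize import least_squares
M={c:env.camera_model(c) for c in("scene","top")}
def proj(c,P):
    m=M[c];P=np.atleast_2d(P);q=P@m["view"][:3,:3].T+m["view"][:3,3]
    s=q[:,:2]/q[:,2:];r2=(s**2).sum(1,keepdims=True);s=s*(1+m["k1"]*r2)
    return s*[m["fx"],m["fy"]]+[m["cx"],m["cy"]]
def place(p,L):
    L=np.atleast_2d(np.array(L,float));c,s=np.cos(p[2]),np.sin(p[2])
    return np.c_[p[0]+c*L[:,0]-s*L[:,1],p[1]+s*L[:,0]+c*L[:,1],L[:,2]]
def loc(p,w):
    c,s=np.cos(p[2]),np.sin(p[2]);d=np.array(w[:2])-p[:2];return np.array([c*d[0]+s*d[1],-s*d[0]+c*d[1]])
def up(p,s,o): return (np.array(p,float)+.5)/s-.5+o
E
cat > fit.py <<'E'
from h import *
S={'scene':(5,np.array([190,180])),'top':(6,np.array([220,145]))}
st={'scene':[((-85,85,30),(540,277)),((165,85,30),(347,594)),((165,-85,30),(112,466))],
 'top':[((-85,85,30),(333,543)),((-85,-85,30),(588,440)),((165,-85,30),(440,72))]}
ba={'scene':[((-22.5,-210,48),(133,128)),((22.5,-210,48),(95,180)),((-22.5,210,48),(702,424)),((22.5,210,48),(665,486)),((0,50,48),(459,331))],
 'top':[((22.5,210,48),(60,482)),((-22.5,210,48),(90,548)),((-22.5,-210,48),(730,302)),((22.5,-210,48),(708,238)),((0,50,48),(319,418))]}
def res(v):
    o=[]
    for i,c in enumerate(S):
        for k,D in((0,st),(3,ba)):
            for L,p in D[c]:
                o.append(proj(c,place(v[k:k+3],L))[0]+v[6+2*i:8+2*i]-up(p,*S[c]))
    return np.r_[np.array(o).ravel(), v[6:]*0.5]
r=least_squares(res,[537,29,.34,519,39,.34,0,0,0,0])
v=r.x;print(np.round(v,3));print(np.round(r.fun[:-4].reshape(-1,2),2).tolist())
mk=place(v[3:6],(0,50,48))[0]
print("mark",mk,"local",loc(v[:3],mk),"batten local",loc(v[:3],v[3:5]),v[5]-v[2])
for c in S: print(c,"knob",proj(c,place(v[:3],(115,90,260))),S[c])
E
python3 fit.py
```

```text
[ 5.33635e+02  2.52010e+01  3.44000e-01  5.16421e+02  3.31180e+01
  3.28000e-01  3.23000e-01  1.23900e+00 -3.03000e-01 -1.02000e-01]
[[0.55, -0.93], [0.16, 0.67], [-0.91, 0.56], [-0.77, -0.27], [-0.84, -0.24], [0.53, -0.07], [1.18, -0.63], [0.03, 0.61], [-0.42, 0.4], [0.4, 0.7], [0.26, -0.57], [-0.17, -0.88], [-0.99, -0.25], [0.81, 0.58], [0.06, -0.23], [0.13, 0.28]]
mark [500.30033357  80.44770313  48.        ] local [-12.74424411  63.25388692] batten local [-13.53491917  13.26013898] -0.015814160356046603
scene knob [[268.01397949 252.74516057]] (5, array([190, 180]))
top knob [[248.31127501 175.11052206]] (6, array([220, 145]))
```

```bash
cat > edge.py <<'E'
from h import *
import cv2,sys
from scipy.ndimage import map_coordinates
def grab(n,tag):
    for c in M:
        a=np.mean([env.read_camera(c).astype(float) for _ in range(n)],0);np.save(f"pics/{tag}_{c}.npy",a)
# (body, camera, local p0, p1, inside normal dir, channel)
E=[]
for seg in(((-84,85),(-45,85)),((35,85),(85,85)),((140,85),(163,85))): E.append(('s','top',seg,30,'c'))
for seg in(((-84,-85),(-45,-85)),((90,-85),(160,-85))): E.append(('s','top',seg,30,'c'))
E.append(('s','top',((-85,-80),(-85,80)),30,'c'))
E.append(('s','scene',((-84,85),(-50,85)),30,'c'));E.append(('s','scene',((40,85),(160,85)),30,'c'))
E.append(('s','scene',((-85,45),(-85,83)),30,'c'))
for c in('top','scene'):
    E.append(('b',c,((-19,210),(19,210)),48,'l'));E.append(('b',c,((-19,-210),(19,-210)),48,'l'))
E.append(('b','top',((22.5,-205),(22.5,-110)),48,'l'));E.append(('b','top',((22.5,90),(22.5,205)),48,'l'))
E.append(('b','top',((-22.5,-205),(-22.5,-100)),48,'l'));E.append(('b','top',((-22.5,100),(-22.5,205)),48,'l'))
def run(tag,v,skip=()):
    im={}
    for c in M:
        a=np.load(f"pics/{tag}_{c}.npy");im[c,'c']=a[...,0]-a[...,2];im[c,'l']=a.mean(2)
    for it in range(6):
        obs=[];R=4.5 if it<2 else 3
        for k,(b,c,(p0,p1),z,ch) in enumerate(E):
            if k in skip: continue
            pose=v[:3] if b=='s' else v[3:6]; off=v[6:8] if c=='scene' else v[8:10]
            n=12;L=np.c_[np.linspace(p0,p1,n),np.full(n,z)]
            px=proj(c,place(pose,L))+off;t=px[-1]-px[0];t/=np.linalg.norm(t);nn=np.array([-t[1],t[0]])
            s=np.arange(-R,R+.01,.1);g=px[:,None]+s[None,:,None]*nn
            val=map_coordinates(im[c,ch],[g[...,1],g[...,0]],order=1).mean(0)
            gr=np.abs(np.gradient(val));i=int(np.argmax(gr));lo,hi=max(0,i-10),i+11
            w=gr[lo:hi];e=(w*s[lo:hi]).sum()/w.sum()
            obs.append((k,nn,e))
        x0=v.copy()
        tgt=[(k,nn,e,(proj(E[k][1],place(x0[:3] if E[k][0]=='s' else x0[3:6],np.c_[np.linspace(*E[k][2],5),np.full(5,E[k][3])]))+(x0[6:8] if E[k][1]=='scene' else x0[8:10]))) for k,nn,e in obs]
        def res(u):
            o=[]
            for k,nn,e,p in tgt:
                b,c,sg,z,ch=E[k]
                q=proj(c,place(u[:3] if b=='s' else u[3:6],np.c_[np.linspace(*sg,5),np.full(5,z)]))+(u[6:8] if c=='scene' else u[8:10])
                o.append((q-p)@nn-e)
            return np.r_[np.concatenate(o),u[6:]*.7]
        r=least_squares(res,x0,loss='soft_l1',f_scale=.4);v=r.x
    print(np.round(v,3))
    for k,nn,e in obs: print(k,E[k][:3],round(e,2))
    mk=place(v[3:6],(0,50,48))[0]
    print("mark",mk,"local",loc(v[:3],mk),"dyaw",v[5]-v[2]); return v
if __name__=="__main__":
    grab(4,"a");run("a",np.array([533.6,25.2,.344,516.4,33.1,.328,0,0,0,0]))
    import numpy as np
    for c in M:
        for t in("mark","drill_tip","knob_grip","fence"):
            print(c,t,[(np.round(d["xyz"],1),round(d["confidence"],2)) for d in env.landmark_of(t,c)[:1]])
E
python3 edge.py
```

```text
[ 5.33751e+02  2.80180e+01  3.54000e-01  5.18727e+02  3.46170e+01
  3.32000e-01 -8.70000e-02  1.15700e+00  2.45000e-01  4.85000e-01]
0 ('s', 'top', ((-84, 85), (-45, 85))) 0.06
1 ('s', 'top', ((35, 85), (85, 85))) 0.32
2 ('s', 'top', ((140, 85), (163, 85))) -1.79
3 ('s', 'top', ((-84, -85), (-45, -85))) 0.23
4 ('s', 'top', ((90, -85), (160, -85))) 0.91
5 ('s', 'top', ((-85, -80), (-85, 80))) -0.05
6 ('s', 'scene', ((-84, 85), (-50, 85))) -0.32
7 ('s', 'scene', ((40, 85), (160, 85))) -0.1
8 ('s', 'scene', ((-85, 45), (-85, 83))) 0.03
9 ('b', 'top', ((-19, 210), (19, 210))) -0.14
10 ('b', 'top', ((-19, -210), (19, -210))) -0.4
11 ('b', 'scene', ((-19, 210), (19, 210))) 0.34
12 ('b', 'scene', ((-19, -210), (19, -210))) 0.02
13 ('b', 'top', ((22.5, -205), (22.5, -110))) -0.06
14 ('b', 'top', ((22.5, 90), (22.5, 205))) -0.11
15 ('b', 'top', ((-22.5, -205), (-22.5, -100))) 0.04
16 ('b', 'top', ((-22.5, 100), (-22.5, 205))) 0.1
mark [502.41593943  81.88176904  48.        ] local [-10.74034882  61.38236399] dyaw -0.021376434273757683
scene mark [(array([497.3,  84.4,  49.9]), 0.78)]
scene drill_tip [(array([539.3,  28. ,  70.6]), 0.64)]
scene knob_grip [(array([617.5, 136.4, 256.5]), 0.55)]
scene fence [(array([555.6,  36. ,  32.9]), 0.61)]
top mark [(array([502.8,  82.3,  45.8]), 0.64)]
top drill_tip []
top knob_grip [(array([615.2, 140.8, 260. ]), 0.5)]
top fence [(array([554.7,  35.9,  32.7]), 0.82)]
```

```bash
cat > ov.py <<'E'
from h import *
import cv2
def ov(tag,v,name):
    outs=[]
    for c,(x0,y0,w,h),s in(("scene",(200,180,135,130),4),("top",(220,150,130,92),6)):
        a=np.load(f"pics/{tag}_{c}.npy")[...,::-1].clip(0,255).astype(np.uint8)[y0:y0+h,x0:x0+w]
        a=cv2.resize(a,None,fx=s,fy=s,interpolation=cv2.INTER_CUBIC)
        off=v[6:8] if c=='scene' else v[8:10]
        def poly(pose,L,col):
            p=(proj(c,place(pose,L))+off-[x0,y0]+.5)*s-.5
            cv2.polylines(a,[np.round(p*8).astype(np.int32)],True,col,1,cv2.LINE_AA,3)
        poly(v[:3],[(-85,-85,30),(-85,85,30),(165,85,30),(165,-85,30)],(255,0,0))
        poly(v[:3],[(22.8,-75,56),(22.8,75,56)],(255,255,0))
        poly(v[:3],[(100,-15,281),(130,-15,281),(130,15,281),(100,15,281)],(0,255,255))
        th=np.linspace(0,6.28,24);poly(v[:3],np.c_[34*np.cos(th),34*np.sin(th),0*th+322],(0,255,255))
        poly(v[:3],[(102.5,62,260),(102.5,90,260),(127.5,90,260),(127.5,62,260)],(0,255,255))
        poly(v[3:6],[(-22.5,-210,48),(-22.5,210,48),(22.5,210,48),(22.5,-210,48)],(0,255,0))
        poly(v[3:6],[(-16,50,48),(16,50,48)],(0,255,0));poly(v[3:6],[(0,34,48),(0,66,48)],(0,255,0))
        cv2.imwrite(f"pics/{name}_{c}.png",a)
E
python3 -c "
from ov import *
ov('a',np.array([533.751,28.018,.354,518.727,34.617,.332,-.087,1.157,.245,.485]),'ov1')"
```

```text
(no output)
```

View pics/ov1_top.png

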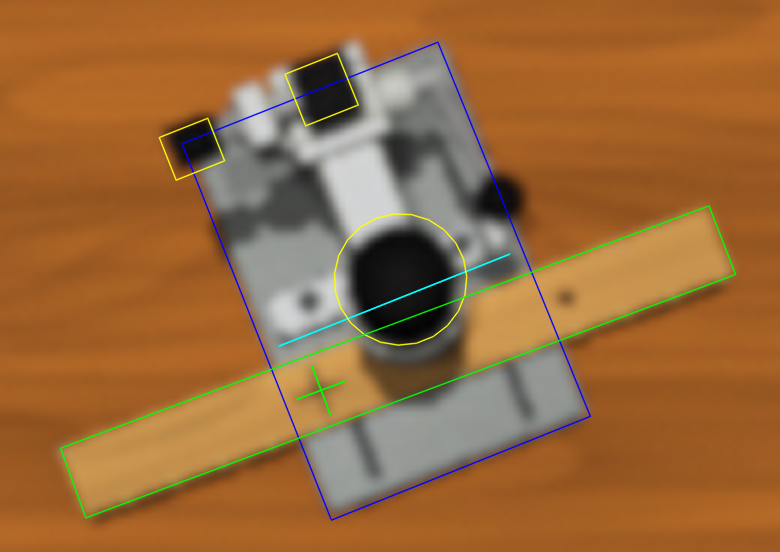

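View pics/ov1_scene.png

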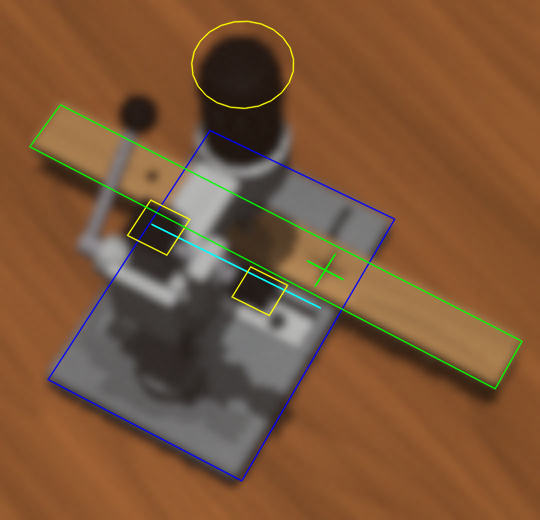

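```bash
python3 -c "
from edge import *
v0=np.array([533.6,27,.345,518,34.1,.33,0,0,0,0])
from ov import ov
run('a',v0,(2,4)); v=run('a',v0,(2,));ov('a',v,'ov2')" | grep -v "^[0-9]"
```

```text
[ 5.34109e+02  2.83740e+01  3.51000e-01  5.19117e+02  3.48790e+01
  3.32000e-01 -8.00000e-02  1.06000e+00  3.51000e-01  5.77000e-01]
mark [502.80501052  82.14310128  48.        ] local [-10.91233122  61.25308426] dyaw -0.01860158611892615
[ 5.33925e+02  2.84060e+01  3.42000e-01  5.18636e+02  3.50040e+01
  3.32000e-01 -9.10000e-02  9.80000e-01  4.40000e-01  4.22000e-01]
mark [502.32348368  82.26848377  48.        ] local [-11.70942773  61.34062223] dyaw -0.009631308237797342
```

```bash
python3 -m pendant '[-0.0996,-0.079,0,0,-1,-0.0996,-0.079,0,0,-1,-0.0996,-0.079,0,0,-1,-0.0996,-0.079,0,0,-1,-0.0996,-0.079,0,0,-1,-0.0996,-0.079,0,0,-1,-0.0996,-0.079,0,0,-1,-0.0996,-0.079,0,0,-1,-0.0996,-0.079,0,0,-1,-0.0996,-0.079,0,0,-1]'
python3 -m pendant '[0,0,0,0.0535,-1,0,0,0,0.0535,-1,0,0,0,0.0535,-1,0,0,0,0.0535,-1,0,0,0,0.0535,-1,0,0,0,0.0535,-1,0,0,0,0,-1]'
```

```text
t: 3.15
eef_pos: [459.3, 208.7, 181.5]
tcp_rot: [3.141, 0.001, 2.912]
ft_force: [-0.1, -0.2, -0.3]
opening: 0.999
t: 4.03
eef_pos: [458.3, 210.2, 181.3]
tcp_rot: [3.141, -0.0, 1.905]
ft_force: [0.7, 0.0, 0.1]
opening: 1.0
```

```bash
python3 -m pendant '[0,0,0.1,0,-1,0,0,0.1,0,-1,0,0,0.1,0,-1,0,0,0.0875,0,-1,0,0,0,0,-1,0,0,0,0,-1]'
python3 - <<'E'
from cell import env
import cv2
a=env.read_camera("top");cv2.imwrite("pics/t2.png",cv2.resize(a[130:250,200:360,::-1],None,fx=5,fy=5,interpolation=cv2.INTER_CUBIC))
E
```

```text
t: 4.78
eef_pos: [458.9, 210.3, 27.3]
tcp_rot: [3.14, -0.0, 1.905]
ft_force: [0.7, 0.8, -0.1]
opening: 1.002
```

View pics/t2.png

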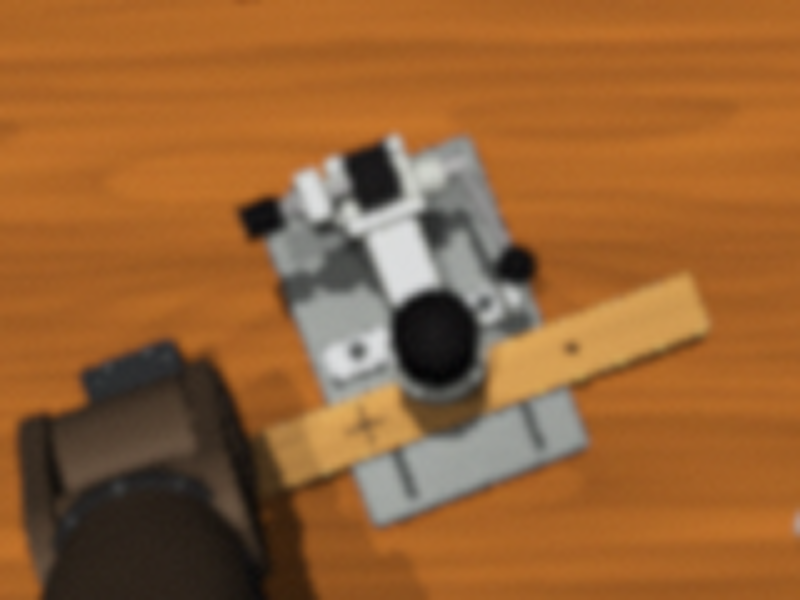

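```bash
python3 -m pendant '[0,0,0,0,0.2,0,0,0,0,0.2,0,0,0,0,0.2,0,0,0,0,0.2,0,0,0,0,0.2,0,0,0,0,0.2]'
```

```text
t: 5.58
eef_pos: [458.3, 210.2, 26.2]
tcp_rot: [-3.142, -0.0, 1.903]
ft_force: [0.2, 0.0, -1.1]
opening: 0.436
```

```bash
python3 -m pendant '[0,0,0,0,1,0,0,0,0,1]'
python3 - <<'E'
from edge import *
grab(3,"b")
from ov import ov
ov('b',np.array([534.2,28.4,.346,518.6,35,.332,-.08,1,.4,.45]),'ov3')
for c in M:print([(np.round(d["xyz"],1),round(d["confidence"],2)) for d in env.landmark_of("mark",c)[:1]])
E
```

```text
t: 5.82
eef_pos: [458.3, 210.2, 26.2]
tcp_rot: [3.142, -0.0, 1.903]
ft_force: [-0.4, -0.3, -0.2]
opening: 0.245
[(array([501. ,  83.4,  49.7]), 0.73)]
[(array([612.8, 467.8,  -0.9]), 0.59)]
```

View pics/ov3_scene.png

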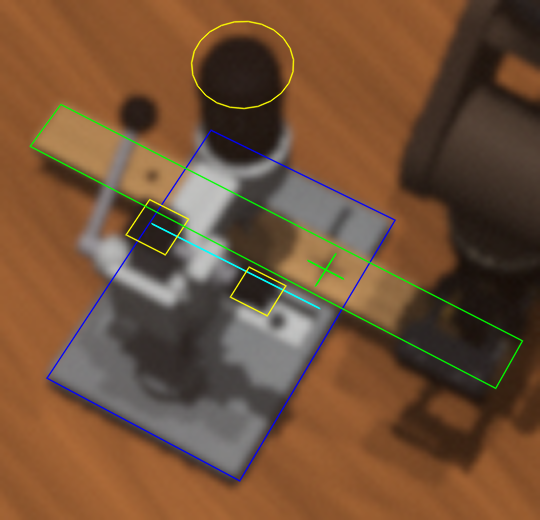

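View pics/ov3_top.png

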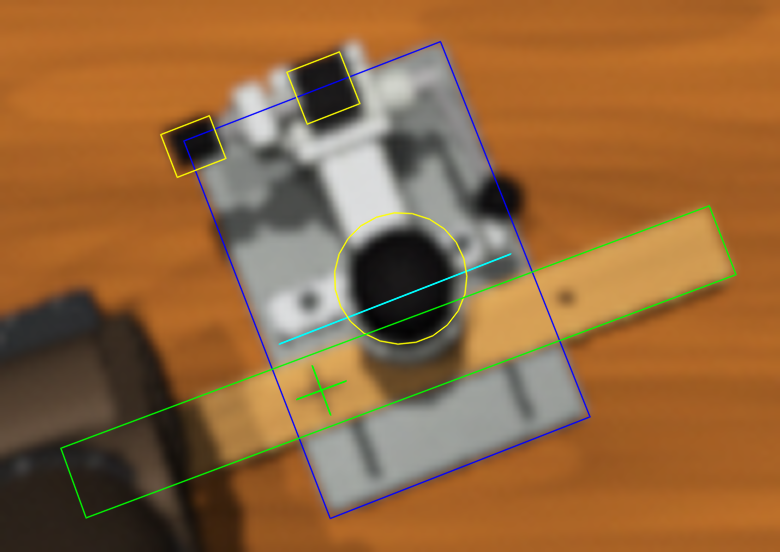

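Run:
```python
from h import *
import cv2
a=np.load("pics/b_scene.npy")[...,::-1].clip(0,255)
a=(255*(a/255)**.5).astype(np.uint8)[220:320,270:400]
a=cv2.resize(a,None,fx=6,fy=6,interpolation=cv2.INTER_CUBIC)
for P,col in(((458.3,210.2,26),(0,0,255)),((458.3,210.2,45),(0,255,0)),((458.3,210.2,104),(255,0,0))):
    p=(proj("scene",P)[0]-[270,220]+.5)*6;cv2.circle(a,tuple(int(x) for x in p),4,col,-1)
cv2.imwrite("pics/z1.png",a);print(env.state()["opening"],env.state()["ft_force"])
```

```text
0.00581188081042163 [ 0.31026875  0.00305261 -0.11844534]
```

View pics/z1.png

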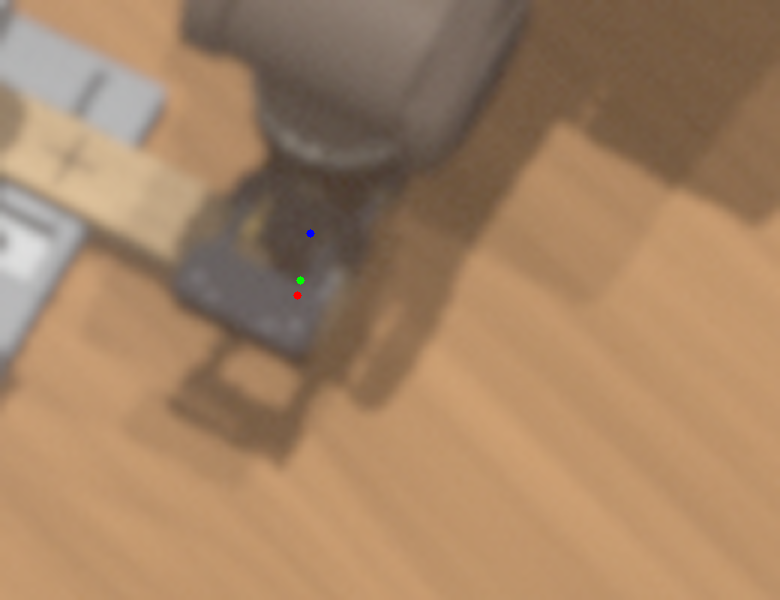

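```bash
cat > z.py <<'E'
from h import *
import cv2,sys
def z(name,boxes=True):
    s=env.state();p=np.array(s["eef_pos"]);yaw=s["tcp_rot"][2]
    print(s["t"],p.round(1),s["opening"],np.round(s["ft_force"],1))
    for c in M:
        a=env.read_camera(c)[...,::-1].astype(float)
        a=(255*(a/255)**.5).astype(np.uint8)
        q=proj(c,p)[0];x0,y0=int(q[0])-62,int(q[1])-50;x0=max(0,min(x0,560-125));y0=max(0,min(y0,320))
        a=cv2.resize(a[y0:y0+100,x0:x0+125],None,fx=6,fy=6,interpolation=cv2.INTER_CUBIC)
        def poly(L,col):
            P=place((p[0],p[1],yaw),L);P[:,2]+=p[2]
            t=(proj(c,P)-[x0,y0]+.5)*6;cv2.polylines(a,[np.round(t).astype(int)],True,col,1,cv2.LINE_AA)
        if boxes:
            poly([(-37.5,-90,78),(37.5,-90,78),(37.5,90,78),(-37.5,90,78)],(255,0,0))
            w=s["opening"]*47.5
            for sg in(1,-1): poly([(-10,sg*w,0),(10,sg*w,0),(10,sg*(w+12),0),(-10,sg*(w+12),0)],(0,0,255))
        cv2.imwrite(f"pics/{name}_{c}.png",a)
if __name__=="__main__": z(sys.argv[1])
E
python3 z.py z2
```

```text
6.225 [458.3 210.2  26.2] 0.00581188081042163 [ 0.3  0.  -0.1]
```

View pics/z2_scene.png

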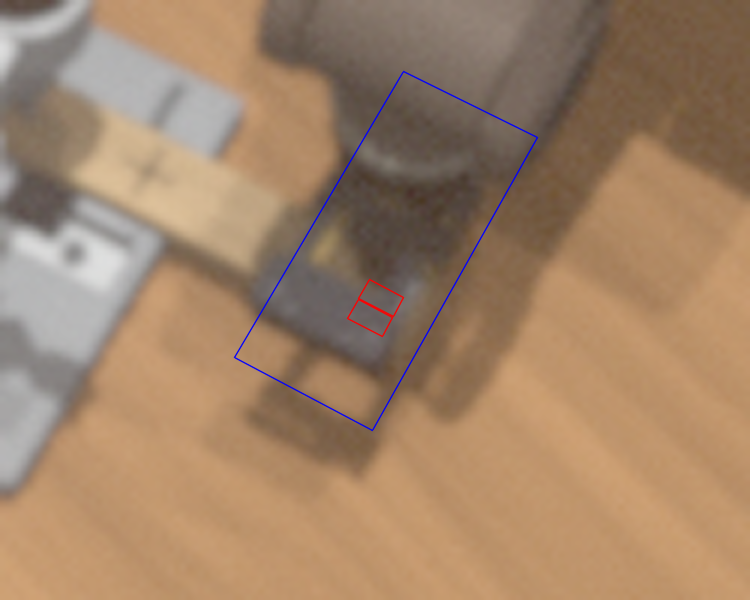

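View pics/z2_top.png

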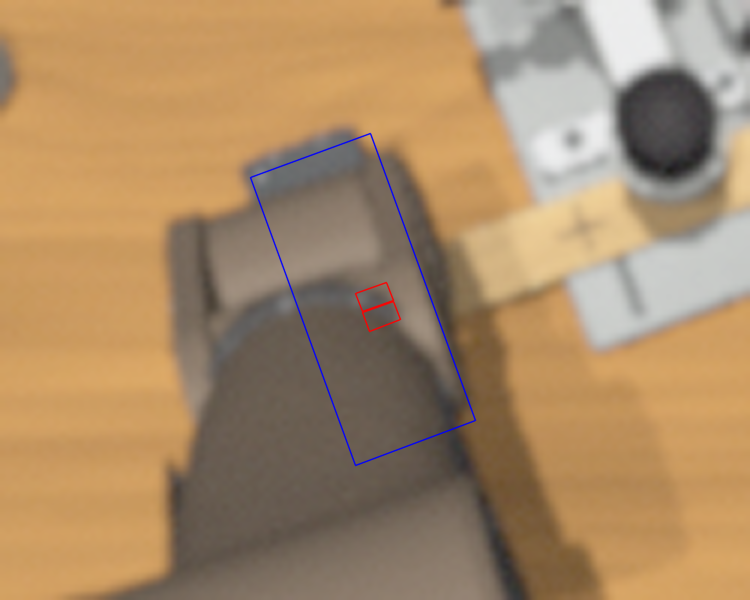

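Run:
```python
from h import *
import cv2
a=cv2.imread("pics/scene0.png").astype(float);a=(255*(a/255)**.5).astype(np.uint8)
x0,y0=460,160;a=cv2.resize(a[y0:y0+150,x0:],None,fx=5,fy=4 if 0 else 5,interpolation=cv2.INTER_CUBIC)[:750]
p=np.array([142.3,608.5,181]);yaw=2.912
def poly(L,col):
    P=place((p[0],p[1],yaw),L);P[:,2]+=p[2];t=(proj("scene",P)-[x0,y0]+.5)*5;cv2.polylines(a,[np.round(t).astype(int)],True,col,1,cv2.LINE_AA)
poly([(-37.5,-90,78),(37.5,-90,78),(37.5,90,78),(-37.5,90,78)],(255,0,0))
for z,c in((0,(0,0,255)),(78,(0,255,0))):
  for sg in(1,-1): poly([(-10,sg*47.5,z),(10,sg*47.5,z),(10,sg*59.5,z),(-10,sg*59.5,z)],c)
cv2.imwrite("pics/z3.png",a[:600])
```

```text
(no output)
```

View pics/z3.png

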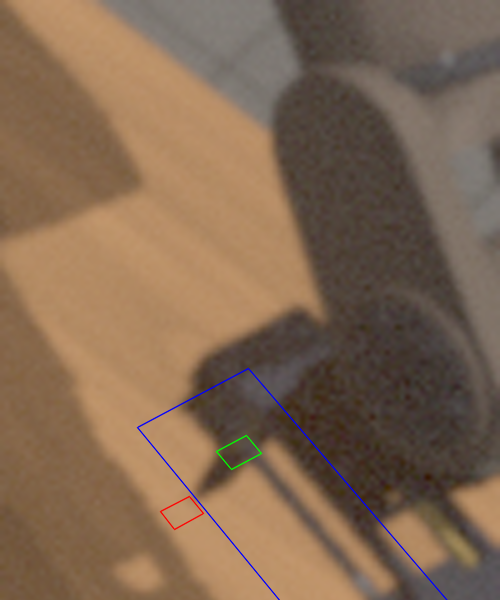

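```bash
python3 - <<'E'
from h import *
for z in(181,201,221):print(proj("scene",(142,608,z)))
for z in(26,46,66,96):print(proj("scene",(458,210,z)),proj("top",(458,210,z)))
E
python3 -m pendant '[0,0,0,0,-1,0,0,0,0,-1,0,0,0,0,-1,0,0,0,0,-1,0,0,0,0,-1,0,0,0,0,-1,0,0,0,0,-1]'; python3 z.py z4
```

```text
[[508.74311235 277.67740421]]
[[511.77477422 274.85564605]]
[[514.88585441 271.96093144]]
[[319.07374883 268.66807833]] [[238.47322095 227.59829498]]
[[319.60403179 266.07798218]] [[237.8409425  227.26186507]]
[[320.14641107 263.42919388]] [[237.19439081 226.91782499]]
[[320.98358721 259.34149751]] [[236.19672712 226.38692204]]
t: 7.2
eef_pos: [458.3, 210.2, 26.2]
tcp_rot: [3.142, -0.0, 1.903]
ft_force: [0.6, -0.1, -0.2]
opening: 0.682
7.2 [458.3 210.2  26.2] 0.6822712250747649 [ 0.6 -0.1 -0.2]
```

View pics/z4_scene.png

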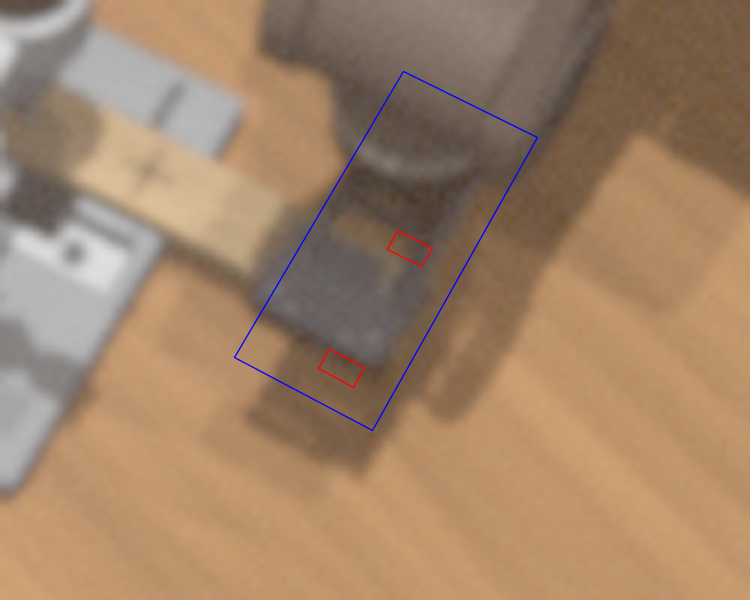

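View pics/z4_top.png

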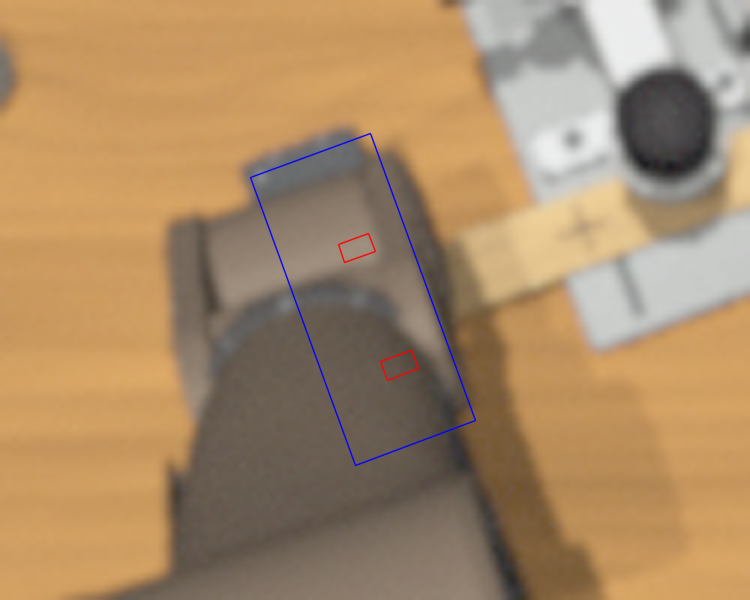

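```bash
python3 -m pendant '[0,0,0,0,-1,0,0,0,0,-1,0,0,0.02,0,-1,0,0,0.02,0,-1,0,0,0,0,-1]'; python3 z.py z5
```

```text
t: 7.92
eef_pos: [457.8, 210.0, 9.4]
tcp_rot: [-3.14, -0.0, 1.903]
ft_force: [0.5, -1.0, 0.6]
opening: 1.001
7.925 [457.8 210.    9.4] 1.0008765595644749 [ 0.5 -1.   0.6]
```

View pics/z5_scene.png

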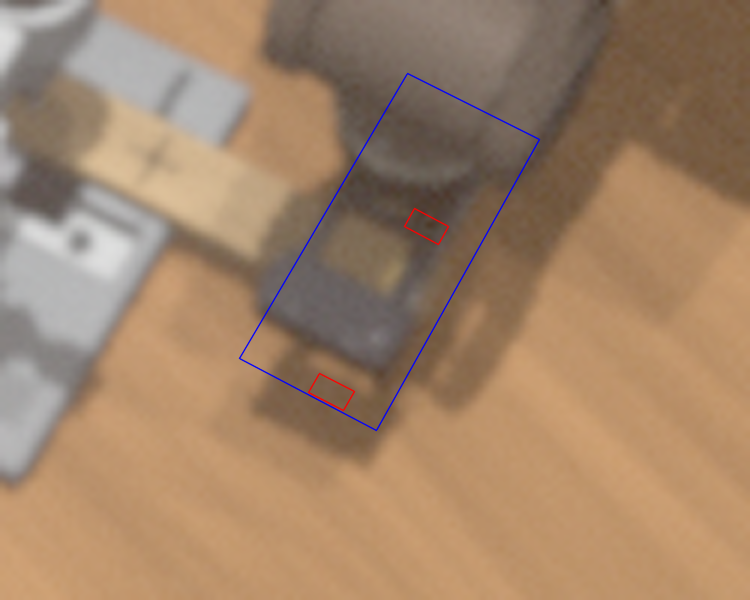

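```bash
python3 -m pendant '[0,0,0,0,0.3,0,0,0,0,0.3,0,0,0,0,0.3,0,0,0,0,0.3,0,0,0,0,0.3,0,0,0,0,0.3]'; python3 z.py z6
```

```text
t: 8.78
eef_pos: [458.3, 210.2, 10.3]
tcp_rot: [3.141, -0.0, 1.903]
ft_force: [-0.3, -0.6, 0.7]
opening: 0.469
8.775 [458.3 210.2  10.3] 0.46905218877592386 [-0.3 -0.6  0.7]
```

View pics/z6_scene.png

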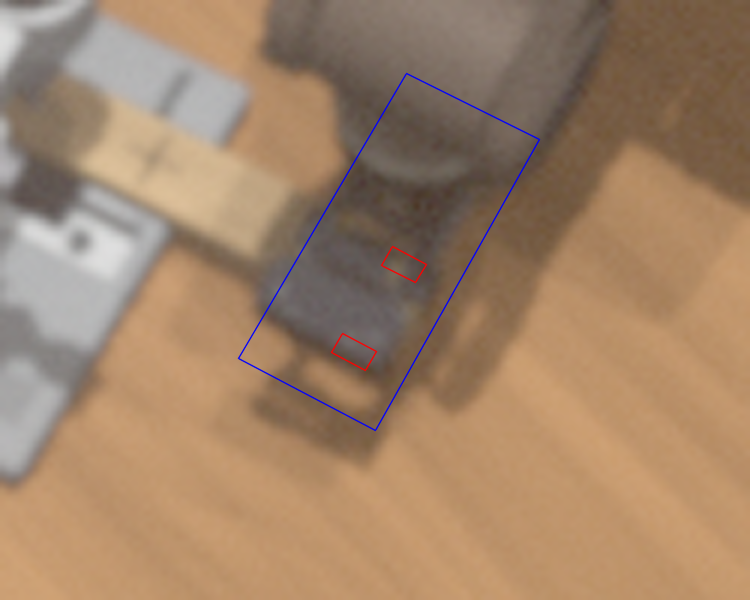

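```bash
python3 -c "
from cell import env
print(env.grasp_offset,[a for a in dir(env) if a[0]!='_'])"; python3 -m pendant '[0,0,0,0,1,0,0,0,0,1]'
```

```text
18.8 ['IKError', 'camera_model', 'grasp_offset', 'job_done', 'landmark_of', 'masks_of', 'read_camera', 'state']
t: 9.12
eef_pos: [458.3, 210.2, 10.2]
tcp_rot: [3.141, -0.0, 1.903]
ft_force: [-0.6, -0.1, 0.2]
opening: 0.47
```

```bash
python3 -m pendant '[-0.025,0.01,0,-0.0045,1,-0.025,0.01,0,0,1,-0.025,0,0,0,1,0,0,0,0,1,0,0,0,0,1]'
python3 - <<'E'
from edge import *
grab(4,"c")
from ov import ov
v=np.array([534.2,28.4,.346,518.6,35,.346,-.08,1,.4,.45])
v[3:5]=place(v[:3],(-2,-18,0))[0][:2]
ov('c',v,'ov4')
for c in M:print([(np.round(d["xyz"],1),round(d["confidence"],2)) for d in env.landmark_of("mark",c)[:1]])
E
```

```text
t: 9.75
eef_pos: [476.0, 184.3, 10.2]
tcp_rot: [3.141, 0.0, 1.917]
ft_force: [0.4, -1.9, 0.1]
opening: 0.469
[(array([518.4,  57.5,  48.9]), 0.89)]
[(array([520.5,  57.9,  49.2]), 0.97)]
```

View pics/ov4_top.png

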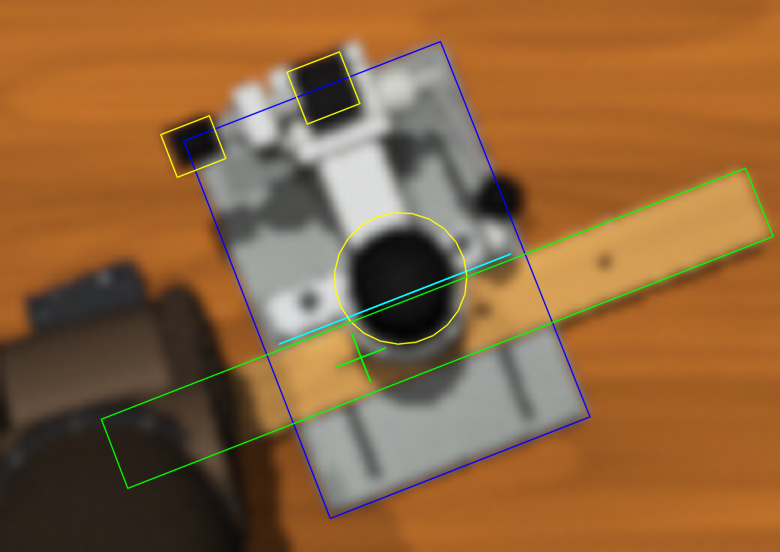

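View pics/ov4_scene.png

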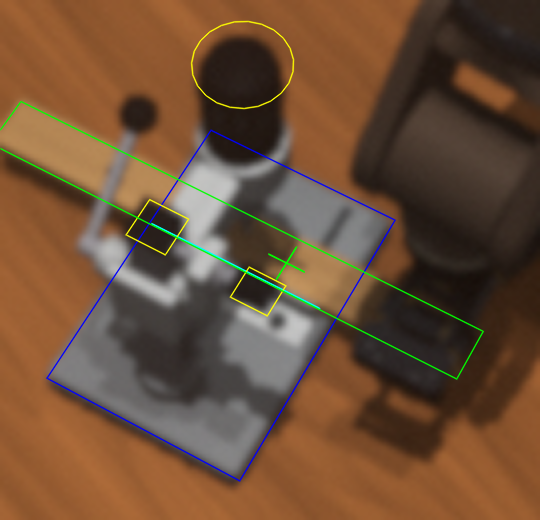

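```bash
python3 - <<'E' | grep -v "'s'"
from edge import *
v=np.array([534.2,28.4,.346,518.6,35,.346,-.08,1,.4,.45]);w=v.copy()
w[3:5]=place(v[:3],(-2,-18,0))[0][:2]
run('c',w,(2,9,11,14,16))
w=v.copy();w[5]=.332
run('a',w,(2,9,11,14,16))
E
```

```text
[ 5.35109e+02  3.06550e+01  3.42000e-01  5.40056e+02  1.31740e+01
  3.44000e-01 -1.91000e-01  3.10000e-01  1.10900e+00  7.68000e-01]
10 ('b', 'top', ((-19, -210), (19, -210))) -0.49
12 ('b', 'scene', ((-19, -210), (19, -210))) 0.41
13 ('b', 'top', ((22.5, -205), (22.5, -110))) -0.04
15 ('b', 'top', ((-22.5, -205), (-22.5, -100))) 0.04
mark [523.17366074  60.23776922  48.        ] local [-1.31003182 31.87319798] dyaw 0.0020027211349989416
[ 5.35018e+02  3.05310e+01  3.42000e-01  5.20156e+02  3.75310e+01
  3.29000e-01 -1.94000e-01  3.54000e-01  1.07800e+00  7.30000e-01]
10 ('b', 'top', ((-19, -210), (19, -210))) -0.41
12 ('b', 'scene', ((-19, -210), (19, -210))) 0.45
13 ('b', 'top', ((22.5, -205), (22.5, -110))) -0.05
15 ('b', 'top', ((-22.5, -205), (-22.5, -100))) 0.04
mark [503.97890282  84.8413468   48.        ] local [-11.00262678  61.57863641] dyaw -0.012936916816138455
```

```bash
python3 -m pendant '[-0.02,0,0,0,1,-0.02,0,0,0,1,-0.02,0,0,0,1,-0.02,0,0,0,1,0,0,0,0,1,0,0,0,0,1]'; python3 -m pendant '[0,0.005,0,0,1,0,0,0,0,1,0,0,0,0,1]'
```

```text
t: 11.0
eef_pos: [487.0, 154.2, 10.3]
tcp_rot: [3.141, 0.0, 1.917]
ft_force: [0.4, -1.6, 0.9]
opening: 0.467
t: 11.38
eef_pos: [488.4, 155.3, 10.2]
tcp_rot: [-3.141, -0.0, 1.918]
ft_force: [-2.6, -1.0, 3.0]
opening: 0.467
```

```bash
python3 -m pendant '[0,0.005,0,0,1,0,0,0,0,1,0,0,0,0,1]'
```

```text
t: 11.75
eef_pos: [490.6, 156.0, 10.2]
tcp_rot: [3.141, -0.0, 1.917]
ft_force: [-2.3, 0.5, 2.6]
opening: 0.468
```

```bash
python3 -m pendant '[0,0.005,0,0,1,0,0,0,0,1,0,0,0,0,1]'; python3 - <<'E' | grep -v "'s'"
from edge import *
grab(3,"d")
v=np.array([535,30.6,.342,518.6,35,.346,-.19,.3,1.1,.75])
v[3:5]=place(v[:3],(0,-50,0))[0][:2]
from ov import ov
w=run('d',v,(2,9,11,14,16));w[3:6]=v[3:6];ov('d',v,'ov5')
E
```

```text
t: 12.12
eef_pos: [491.4, 156.3, 10.1]
tcp_rot: [-3.139, -0.001, 1.917]
ft_force: [-7.4, -0.7, 6.0]
opening: 0.468
[ 5.36503e+02  2.65280e+01  3.46000e-01  5.53485e+02 -1.78330e+01
  3.46000e-01 -4.69000e-01  5.26000e-01  3.11000e-01  9.56000e-01]
10 ('b', 'top', ((-19, -210), (19, -210))) -0.01
12 ('b', 'scene', ((-19, -210), (19, -210))) 0.07
13 ('b', 'top', ((22.5, -205), (22.5, -110))) -0.0
15 ('b', 'top', ((-22.5, -205), (-22.5, -100))) 0.01
mark [536.54932608  29.21097102  48.        ] local [0.95455232 2.5081983 ] dyaw -0.0008202529559571126
```

View pics/ov5_top.png

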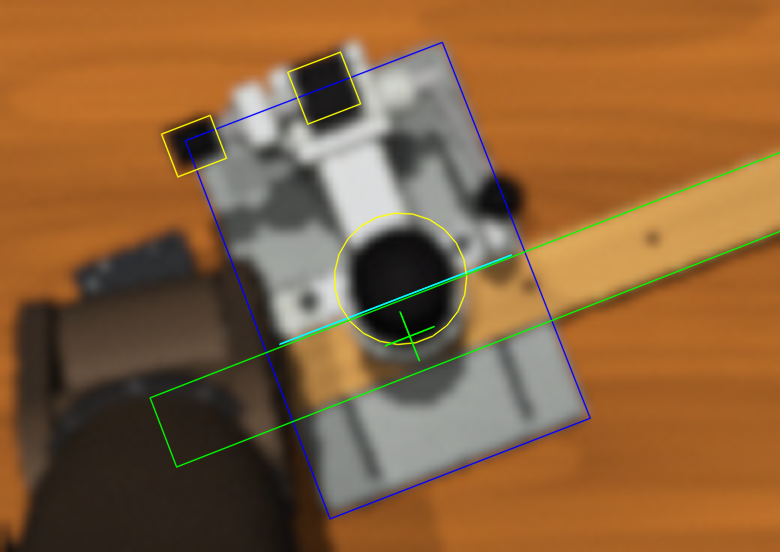

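View pics/ov5_scene.png

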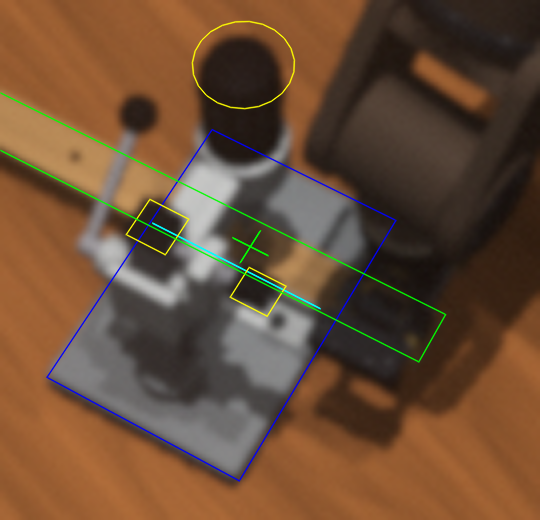

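Run:
```python
from h import *
import cv2
from scipy.optimize import fsolve
def inv(c,px,z): return np.array(fsolve(lambda q:proj(c,(q[0],q[1],z))[0]-px,[535,30]))
a=np.load("pics/a_top.npy");g=a.mean(2)
def cen(x,y,r,th):
    yy,xx=np.mgrid[y-r:y+r+1,x-r:x+r+1];w=np.clip(th-g[y-r:y+r+1,x-r:x+r+1],0,None)
    # keep component at centre
    n,l=cv2.connectedComponents((w>0).astype(np.uint8));w=w*(l==l[r,r]);return np.array([(w*xx).sum(),(w*yy).sum()])/w.sum(),(w>0).sum()
org=np.array([535,29.5])
Y=.345
for n,(x,y),z,r,L in(("col",(274,165),281,7,(115,0)),("motor",(287,197),322,12,(0,0)),("knob",(252,174),260,7,(115,76)),("knob272",(252,174),272,7,(115,76))):
    for th in(50,70,90):
        p,k=cen(x,y,r,th);w=inv("top",p,z);o=w-place((0,0,Y),(*L,0))[0][:2]
        print(n,th,p.round(2),k,"origin",o.round(1),"localerr",loc((535,29.5,Y),o).round(1))
# base edges y: midpoint of left/right along lines x=-70..-40 at z=30
c=a[...,0]-a[...,2]
from scipy.ndimage import map_coordinates
for x in(-80,-70,-60,-50,50,60,70):
    ys=np.arange(-110,110,.5);P=proj("top",place((535,29.5,Y),np.c_[np.full(len(ys),x),ys,np.full(len(ys),30)]))
    v=map_coordinates(c,[P[:,1],P[:,0]],order=1);h=55
    s=v<(np.median(v[ys<-100])+np.median(v[(ys>-75)&(ys<-65)]))/2
    s2=v<(np.median(v[ys>100])+np.median(v[(ys>65)&(ys<75)]))/2
    print(x,ys[s][0],ys[s2][-1],(ys[s][0]+ys[s2][-1])/2)
# cross
p,k=cen(273,214,4,1e9);
x,y,r=273,214,5;pp=g[y-r:y+r+1,x-r:x+r+1];w=np.clip(np.median(pp)-8-pp,0,None);yy,xx=np.mgrid[y-r:y+r+1,x-r:x+r+1]
p=np.array([(w*xx).sum(),(w*yy).sum()])/w.sum();m=inv("top",p,48);print("cross",p,m,loc((535,29.5,Y),m)); print(np.round(pp).astype(int))
```

```text
col 50 [273.9  164.74] 82 origin [530.7  25.7] localerr [-5.3 -2.1]
col 70 [273.9  164.72] 100 origin [530.8  25.7] localerr [-5.2 -2.2]
col 90 [273.87 164.69] 119 origin [530.9  25.8] localerr [-5.1 -2.1]
motor 50 [286.66 197.71] 250 origin [527.   26.2] localerr [-8.6 -0.5]
motor 70 [286.7  197.66] 276 origin [527.2  26. ] localerr [-8.5 -0.6]
motor 90 [286.95 198.05] 337 origin [526.   25.3] localerr [-9.9 -0.9]
knob 50 [251.84 173.15] 46 origin [535.1  26.8] localerr [-0.8 -2.6]
knob 70 [251.79 173.15] 62 origin [535.1  27. ] localerr [-0.8 -2.4]
knob 90 [251.7  173.18] 81 origin [535.   27.2] localerr [-0.8 -2.1]
knob272 50 [251.84 173.15] 46 origin [533.   25.8] localerr [-3.2 -2.8]
knob272 70 [251.79 173.15] 62 origin [533.   25.9] localerr [-3.1 -2.7]
knob272 90 [251.7  173.18] 81 origin [532.9  26.2] localerr [-3.1 -2.4]
-80 -87.0 83.5 -1.75
-70 -88.0 83.5 -2.25
-60 -87.0 83.5 -1.75
-50 -87.5 83.5 -2.0
50 -96.5 82.5 -7.0
60 -97.5 82.5 -7.5
70 -91.0 83.0 -4.0
cross [272.99329295 214.99697101] [498.98245962  81.18041107] [-16.41707982  60.81617871]
[[154 156 156 154 152 151 152 154 152 152 147]
 [152 153 153 146 146 150 152 151 150 149 144]
 [154 153 148 137 132 143 149 148 147 145 143]
 [153 152 147 133 123 134 142 142 140 140 140]
 [151 150 145 130 114 118 125 126 128 133 138]
 [146 143 136 120 102  98 107 114 121 131 136]
 [140 131 122 111  99  98 112 124 130 135 137]
 [136 124 119 119 116 113 119 131 137 138 138]
 [137 133 131 133 131 122 119 131 139 140 139]
 [139 138 138 138 136 128 124 133 139 138 133]
 [139 139 139 140 140 136 132 134 133 126 114]]
```

Run:
```python
from h import *
import cv2
from scipy.optimize import fsolve
from scipy.ndimage import map_coordinates
def inv(c,px,z): return np.array(fsolve(lambda q:proj(c,(q[0],q[1],z))[0]-px,[535,30]))
a=np.load("pics/a_scene.npy");g=a.mean(2);c=a[...,0]-a[...,2];Y=.345;B=(535,29.5,Y)
x,y,r=281,246,5;pp=g[y-r:y+r+1,x-r:x+r+1];print(np.round(pp).astype(int))
w=np.clip(np.median(pp)-6-pp,0,None);yy,xx=np.mgrid[y-r:y+r+1,x-r:x+r+1];p=np.array([(w*xx).sum(),(w*yy).sum()])/w.sum()
print("cross",p,loc(B,inv("scene",p,48)))
def prof(x,lo,hi,z,ch):
    ys=np.arange(lo,hi,.5);P=proj("scene",place(B,np.c_[np.full(len(ys),x),ys,np.full(len(ys),z)]))
    v=map_coordinates(ch,[P[:,1],P[:,0]],order=3);return ys,np.gradient(v)
for x in(-80,-70,-60,40,50,60,70,100,120,140,155):
    ys,d=prof(x,70,105,30,c);i=np.argmax(abs(d));print(x,ys[i],end=" | ")
print()
for x in(120,130,140,150,160):
    ys,d=prof(x,-105,-70,30,c);i=np.argmax(abs(d));print(x,ys[i],end=" | ")
# batten ends relative
print()
for x in(-25,-20,-15,-10):
    ys,d=prof(x,200,235,48,g);i=np.argmax(abs(d));print(ys[i],end=" ")
    ys,d=prof(x,-215,-180,48,g);i=np.argmax(abs(d));print(ys[i])
```

```text
[[118 119 119 119 121 121 118 115 116 118 120]
 [118 118 117 118 119 118 114 109 112 119 120]
 [118 114 112 114 116 112 106 102 109 118 122]
 [118 112 108 107 107 103  98 100 112 119 121]
 [123 117 109 103  96  90  90 102 113 119 120]
 [127 124 118 109  92  80  85  98 109 114 118]
 [131 129 125 114  97  88  93  99 103 109 115]
 [132 131 126 113 102 105 111 111 107 109 116]
 [131 130 125 112 110 118 123 122 120 120 122]
 [120 124 123 118 121 128 130 129 127 126 128]
 [ 97 108 116 122 128 131 133 132 131 129 128]]
cross [281.22301517 245.96119536] [-13.20824876  61.31418499]
-80 84.0 | -70 86.5 | -60 87.0 | 40 87.0 | 50 87.0 | 60 86.5 | 70 86.5 | 100 88.0 | 120 87.5 | 140 86.0 | 155 86.5 | 
120 -86.5 | 130 -86.5 | 140 -86.0 | 150 -87.0 | 160 -86.5 | 
220.0 -197.5
220.5 -197.5
221.0 -197.5
221.5 -198.0
```

```bash
python3 -m pendant '[-0.002,0,0,0,1,0,-0.002,0,0,1,0,0,0,0,1]'; python3 -m pendant '[0,0,0,0,-1,0,0,0,0,-1,0,0,0,0,-1,0,0,0,0,-1,0,0,0,0,-1,0,0,0,0,-1]'; python3 z.py z7
```

```text
t: 12.8
eef_pos: [491.5, 155.8, 10.2]
tcp_rot: [-3.141, -0.001, 1.917]
ft_force: [-4.7, 2.9, 4.4]
opening: 0.469
t: 13.55
eef_pos: [491.9, 155.5, 10.2]
tcp_rot: [3.142, -0.0, 1.918]
ft_force: [0.0, 0.0, -0.7]
opening: 0.988
13.55 [491.9 155.5  10.2] 0.9876911881380143 [ 0.   0.  -0.7]
```

View pics/z7_scene.png

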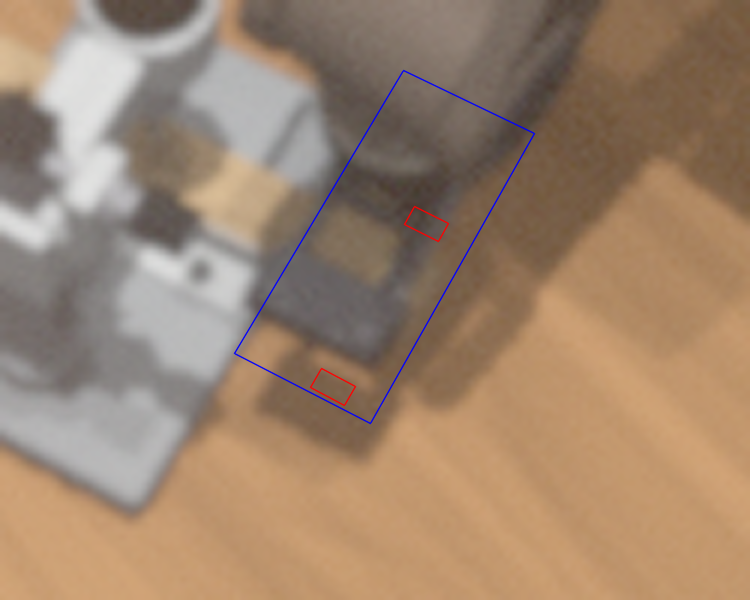

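```bash
python3 -m pendant '[0,0,-0.05,0,-1,0,0,-0.13,0,-1,0,0,-0.15,0,-1,0,0,-0.15,0,-1,0,0,-0.15,0,-1,0,0,-0.15,0,-1,0,0,0,0,-1,0,0,0,0,-1]'; python3 z.py z8
python3 - <<'E'
from edge import *
grab(4,"e")
v=np.array([535,28.9,.345,518.6,35,.345,0,0,0,0])
v[3:5]=place(v[:3],(0,-50,0))[0][:2]
from ov import ov
ov('e',v,'ov6'); print(env.landmark_of("knob_grip","scene")[:1],env.landmark_of("mark","scene")[:1])
E
```

```text
t: 14.65
eef_pos: [491.5, 155.4, 321.4]
tcp_rot: [-3.141, -0.0, 1.917]
ft_force: [0.4, 0.2, -1.2]
opening: 0.996
14.65 [491.5 155.4 321.4] 0.996358260239018 [ 0.4  0.2 -1.2]
[{'xyz': [618.5, 138.6, 258.0], 'confidence': 0.42}] [{'xyz': [533.1, 32.4, 51.4], 'confidence': 0.62}]
```

View pics/z8_scene.png

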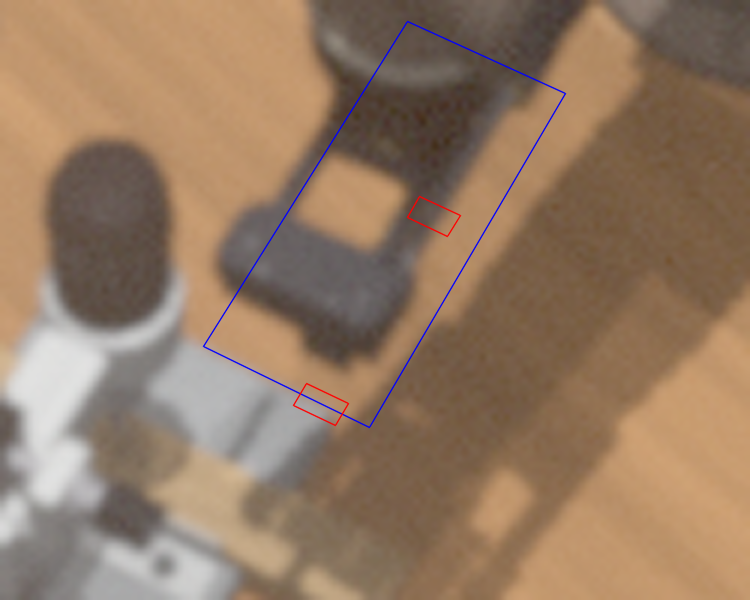

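View pics/ov6_scene.png

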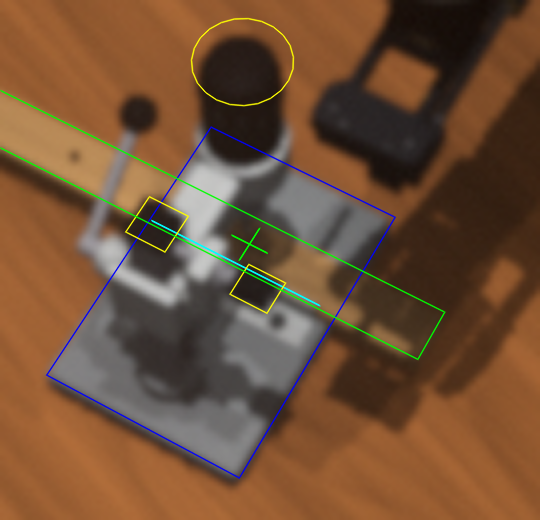

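View pics/ov6_top.png

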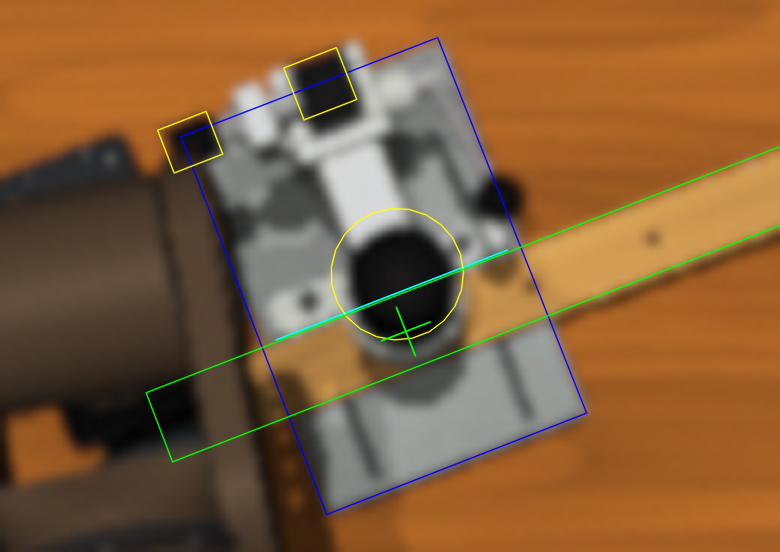

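```bash
python3 -m pendant '[-0.035,0.0705,0,0,-1,-0.035,0.0705,0,0,-1,-0.035,0.0705,0,0,-1,-0.035,0.0705,0,0,-1,0,0,0,0,-1,0,0,0,0,-1]'; python3 z.py z9
```

```text
t: 16.0
eef_pos: [616.5, 141.2, 322.1]
tcp_rot: [-3.141, -0.0, 1.918]
ft_force: [0.4, 0.2, -0.7]
opening: 1.0
16.0 [616.5 141.2 322.1] 0.9996643219226865 [ 0.4  0.2 -0.7]
```

View pics/z9_scene.png

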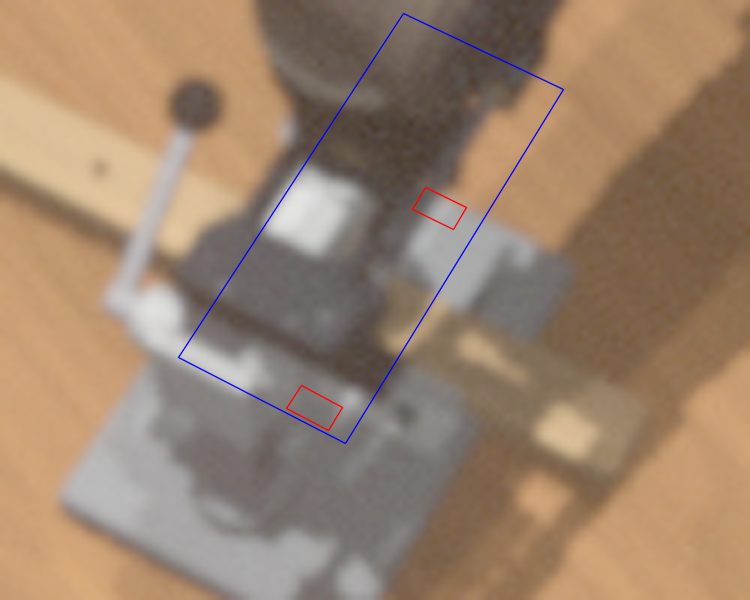

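View pics/z9_top.png

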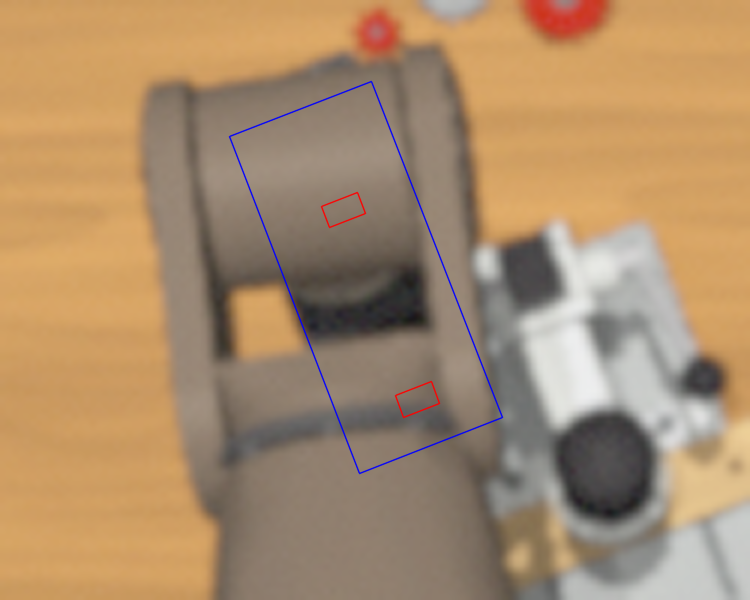

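```bash
python3 -m pendant '[0,0,0.05,0,-1,0,0,0.06,0,-1,0,0,0.05,0,-1,0,0,0,0,-1]';python3 -m pendant '[0,0,0.04,0,-1,0,0,0.04,0,-1,0,0,0.04,0,-1,0,0,0,0,-1,0,0,0,0,-1]'; python3 z.py z10
```

```text
t: 16.6
eef_pos: [616.1, 141.2, 257.6]
tcp_rot: [-3.14, -0.0, 1.918]
ft_force: [0.0, -0.1, 0.0]
opening: 1.001
t: 17.23
eef_pos: [617.3, 141.2, 210.5]
tcp_rot: [3.141, -0.0, 1.917]
ft_force: [1.1, -0.3, 0.2]
opening: 1.0
17.225 [617.3 141.2 210.5] 1.0000726984604975 [ 1.1 -0.3  0.2]
```

View pics/z10_scene.png

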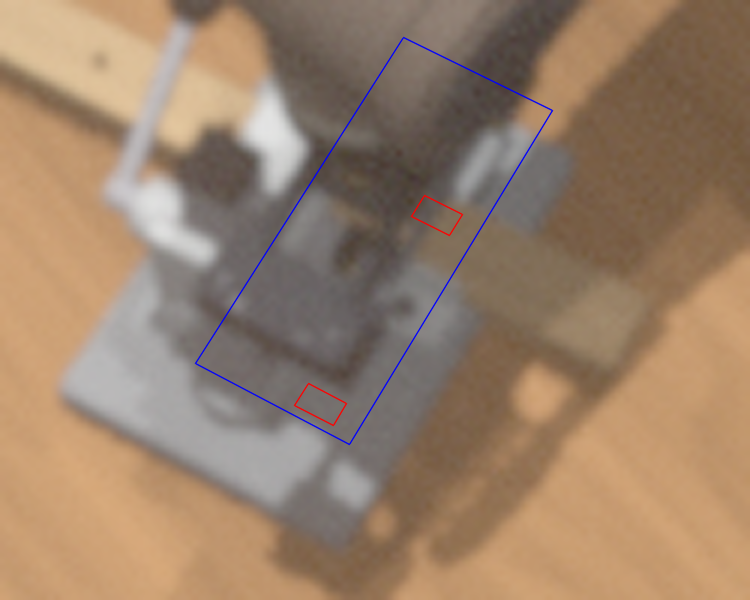

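View pics/z10_top.png

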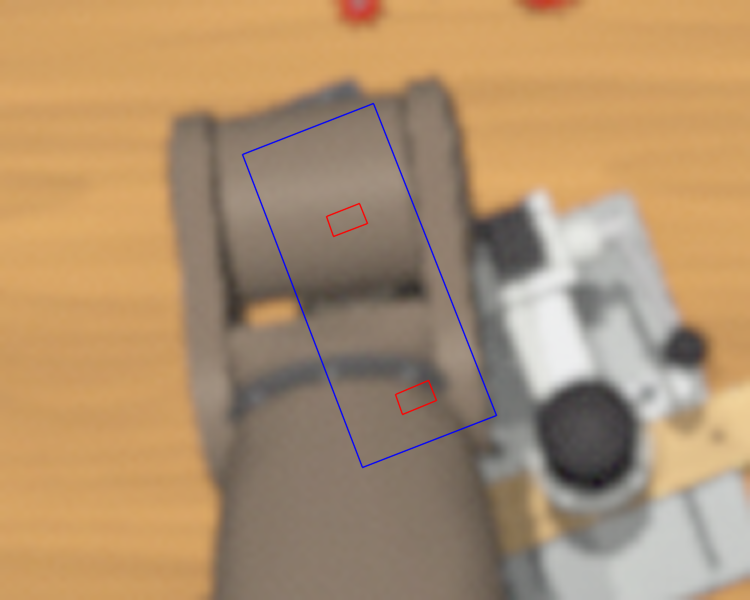

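```bash
python3 -m pendant '[0,0,0,0,0.3,0,0,0,0,0.3,0,0,0,0,0.3,0,0,0,0,0.3,0,0,0,0,0.3]'; python3 -m pendant '[0,0,0,0,1,0,0,0,0,1,0,0,0,0,1,0,0,0,0,1]'
```

```text
t: 17.95
eef_pos: [617.1, 141.1, 210.2]
tcp_rot: [3.142, -0.0, 1.917]
ft_force: [-0.4, 0.1, 0.8]
opening: 0.53
t: 18.45
eef_pos: [618.1, 141.6, 210.3]
tcp_rot: [3.139, -0.0, 1.917]
ft_force: [6.3, 2.8, -1.7]
opening: 0.256
```

```bash
python3 -m pendant '[0,0.0025,0,0,1,0.005,0,0,0,1,0,0,0,0,1,0,0,0,0,1]'; python3 -m pendant '[0.01,0,0,0,1,0,0,0,0,1,0,0,0,0,1]'
```

```text
t: 18.95
eef_pos: [617.9, 142.2, 210.3]
tcp_rot: [3.141, 0.002, 1.917]
ft_force: [3.9, -5.9, -1.6]
opening: 0.259
t: 19.32
eef_pos: [616.7, 145.6, 210.3]
tcp_rot: [3.141, 0.002, 1.917]
ft_force: [5.0, -7.7, -1.6]
opening: 0.257
```

```bash
python3 -m pendant '[0.01,0,0,0,1,0,0,0,0,1,0,0,0,0,1]'; python3 -m pendant '[0.009,0,0,0,1,0,0,0,0,1,0,0,0,0,1]'
```

```text
t: 19.7
eef_pos: [615.4, 149.1, 210.3]
tcp_rot: [3.141, 0.003, 1.917]
ft_force: [6.1, -9.0, -1.6]
opening: 0.257
t: 20.08
eef_pos: [614.4, 152.2, 210.3]
tcp_rot: [3.141, 0.003, 1.917]
ft_force: [6.1, -11.4, -2.1]
opening: 0.251
```

```bash
python3 -m pendant '[0.003,0,0,0,1,0,0,0,0,1,0,0,0,0,1]'; python3 -m pendant '[0.003,0,0,0,1,0,0,0,0,1,0,0,0,0,1]'
```

```text
t: 20.45
eef_pos: [614.1, 152.9, 210.3]
tcp_rot: [3.141, 0.004, 1.917]
ft_force: [6.6, -12.5, -1.8]
opening: 0.255
t: 20.82
eef_pos: [614.2, 152.9, 210.3]
tcp_rot: [3.141, 0.006, 1.916]
ft_force: [9.1, -19.0, -2.5]
opening: 0.255
```

```bash
python3 -m pendant '[0,0,0,0,1,0,0,0,0,1,0,0,0,0,1,0,0,0,0,1]'
python3 - <<'E'
from edge import *
grab(3,"f")
v=np.array([535,28.9,.345,518.6,35,.345,0,0,0.3,.5])
v[3:5]=place(v[:3],(0,-50,0))[0][:2]
from ov import ov
ov('f',v,'ov7'); print([env.landmark_of(t,c)[:1] for t,c in(("mark","scene"),("mark","top"),("batten","scene"),("batten","top"),("drill_tip","scene"),("hammer","top"),("glue","top"),("tape","scene"))])
# -y end of batten: local y
from scipy.ndimage import map_coordinates
B=(535,28.9,.345)
for tag in("d","e","f"):
  for c in M:
    g=np.load(f"pics/{tag}_{c}.npy").mean(2);o=[]
    for x in(-14,-7,0,7,14):
        ys=np.arange(-280,-240,.5);P=proj(c,place(B,np.c_[np.full(len(ys),x),ys,np.full(len(ys),48)]))
        d=np.abs(np.gradient(map_coordinates(g,[P[:,1],P[:,0]],order=3)));o.append(ys[np.argmax(d)])
    print(tag,c,o)
E
```

```text
t: 21.32
eef_pos: [614.1, 152.9, 210.3]
tcp_rot: [3.141, 0.006, 1.916]
ft_force: [8.6, -19.1, -2.2]
opening: 0.259
[[], [{'xyz': [537.6, 28.6, 44.0], 'confidence': 0.62}], [{'xyz': [553.1, -18.2, 33.6], 'confidence': 0.66}], [{'xyz': [554.2, -17.2, 32.6], 'confidence': 0.72}], [], [{'xyz': [656.7, -480.9, 0.5], 'confidence': 0.83}], [], [{'xyz': [412.8, -271.9, -0.9], 'confidence': 0.73}]]
d scene [np.float64(-260.5), np.float64(-260.0), np.float64(-261.0), np.float64(-261.0), np.float64(-259.5)]
d top [np.float64(-259.5), np.float64(-260.5), np.float64(-260.0), np.float64(-259.5), np.float64(-260.5)]
e scene [np.float64(-260.5), np.float64(-259.5), np.float64(-259.5), np.float64(-260.5), np.float64(-261.0)]
e top [np.float64(-260.5), np.float64(-260.5), np.float64(-260.5), np.float64(-260.5), np.float64(-261.0)]
f scene [np.float64(-259.5), np.float64(-260.0), np.float64(-261.0), np.float64(-260.0), np.float64(-260.5)]
f top [np.float64(-260.5), np.float64(-261.0), np.float64(-260.0), np.float64(-260.5), np.float64(-260.5)]
```

View pics/ov7_scene.png

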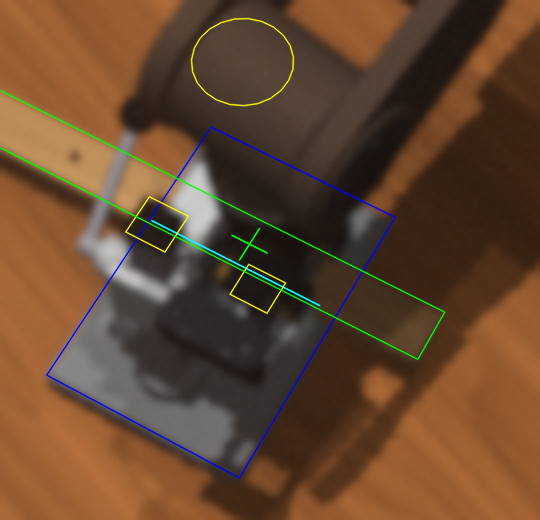

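View pics/ov7_top.png

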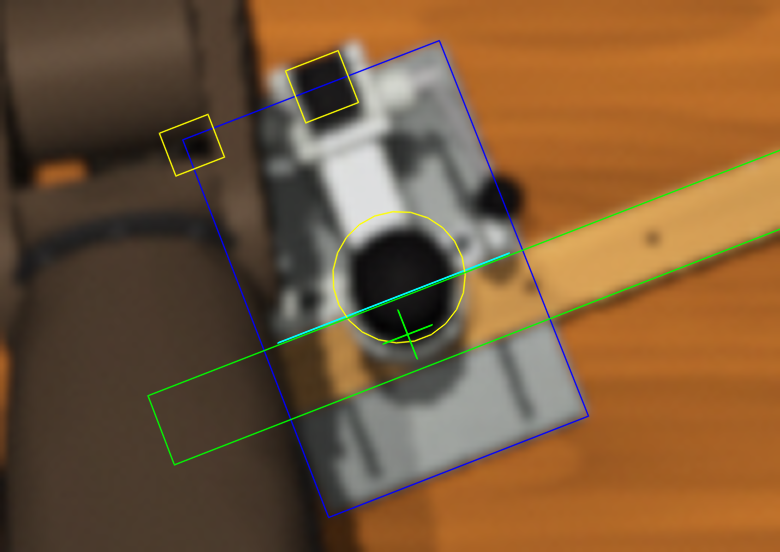

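```bash
python3 -c "
from cell import env
s=env.state();print(s['t'],s['ft_force'],s['opening']);print(env.job_done())"
```

```text
22.025 [  8.40364705 -18.77083971  -1.69063067] 0.25581862377663694
the job is handed in; nothing more can be done
None
```

The batten is against the fence with its cross under the bit, and I handed the job in at 22 s with the gripper holding the lock plunger out at its stop. No verdict is reported back, so this rests on my own checks.

**Batten:** I gripped its +y end, squared it, and slid it about 62 mm along until it pressed on the fence at about 7 N. I then opened the gripper and lifted clear. From the batten's far end in both cameras, the cross is within about 1.5 mm of the bit, and the batten was parallel to the fence to about 0.001 rad. It did not move during the plunger pull.

**Plunger:** I gripped the knob and pulled it out in steps. The pull force rose along the spring curve to about 13 N, then jumped to about 21 N while the tool stopped moving, so it is at its stop. The finger opening matches the 25 mm knob. The vertical force is only about 2 N and lifts the head, so nothing was pulling it down; I didn't check the head's height separately.

**What disagreed or could not be checked:**
- **First grip:** it closed on nothing. The fingertips sit 22–38 mm higher than the reported tool position, and lowering by 16 mm fixed it.
- **Cross position:** the cross itself is hidden under the drill at the end. The two cameras' edge measurements differ by about 1.3 mm, and some earlier network readings suggested it was up to about 5 mm short. The last network reading of the cross, from the top camera, was within about 3 mm of the bit.
- **Bystanders:** the hammer and tape measure read as unmoved at the end. The glue bottle was not detected in the last picture, but nothing went near it.

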